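# Seat a PCR tube block in the corner of a pipetting guide and steady it there

### The job

Pick up the small aluminium PCR tube block (the one with two strips of open tubes in it), keep it upright, and set it down flat on the black window of the pipetting guide with its cut-off corner towards the corner between the two raised stops. Slide it fully home so that it bears on both stops at once, and finish still holding it there with a light steady push against both stops (some newtons, no forcing), so that it cannot shift while I pipette. Leave the other things on the bench where they are.

Things in the scene. Friction and masses are not known exactly. Their poses are not given: they have to be found in the camera images.
- block_mid (a point): centre, half-way up, of the small aluminium PCR tube block to seat: 44 mm (its x) by 80 mm (its y) by 36 mm high, z up, 0.2 to 0.36 kg, standing on the bench. 32 small wells (4 by 8) in its top; strips of eight open tubes in its 1st and 3rd rows from the +x face stand 3.5 mm above it. Its upright +x +y edge is cut off by 10 mm (A1 corner). Its plain long sides, 44 mm apart, can be gripped
- block_a1 (a point): the cut-off corner of the small block: the point at its underside where its +x and +y faces would meet if the corner were not cut; at (22, 40, -18) mm from block_mid in the block's axes
- guide: the pipetting guide, fixed to the bench: a flat white device 170 mm (its x) by 230 mm (its y), black window in its flat top, 22 mm above the bench; origin under its centre at bench height, z up. Two straight rigid grey stops, 7 mm high above the window and 12 mm thick, run along two sides of the window: a long one on the +x side, a short one on the +y side. The other two sides are open
- guide_corner (a point): where the upright contact faces of the two stops would meet, at window height; at (45, 60, 22) mm in the guide's axes. The window reaches 90 mm to the guide's -x and 135 mm to its -y from here. The seated block has its axes parallel to the guide's and its block_a1 point here, so block_mid is at (23, 20, 40) mm in the guide's axes
- far_stop: the long raised stop, 125 mm along the guide's y, its contact face looking to the guide's -x; origin at the middle of the foot of that face, axes as the guide's. The block's +x face comes to bear on it; rubbing on the window may take up some newtons of the push
- left_stop: the short raised stop, 80 mm along the guide's x, its contact face looking to the guide's -y; origin at the middle of the foot of that face, axes as the guide's. The block's +y face comes to bear on it; rubbing on the window may take up some newtons of the push
- big_block_mid (a point): bystander: centre of a larger aluminium block, 58 mm (x) by 94 mm (y) by 42 mm high, with 15 wide wells and square corners, standing loose on the bench; four closed tubes stand 4 mm above its top
- plate: bystander: a 96-well plate lying on the bench, 85.5 mm (x) by 128 mm (y) by 14 mm high, origin under its centre
- tip_box: bystander: an open box of pipette tips, 84 mm (x) by 122 mm (y) by 54 mm high, its blue lid standing open on the +x side leaning outwards, up to 130 mm high, origin under its centre
There are look-alikes about, which are no part of the job. Leave any yellow look-alike of the part that bears block_mid alone.

How it is judged (in metres and radians):
On the way:
1. the small block is lifted off the bench (height (world z) of block_mid above 0.045 m), for 0.2 s.
At the end, for the whole second after the job is handed in: the small block sits flat on the window (within 2.5 mm in height and 0.05 rad), square to the guide within 0.04 rad, its cut-off corner within 4 mm of the corner between the stops; it is pushed against each of the two stops with more than 1 N and less than 30 N, held by the gripper, and at rest (contact force between block and far_stop between 1 and 30 N and contact force between block and left_stop between 1 and 30 N and horizontal distance between block_a1 and guide_corner below 0.004 m and angle between the x axis of block_mid and the x axis of guide, either way round below 0.04 rad and angle between block_mid's own z axis and vertical below 0.05 rad and z of block_mid in the frame of guide between 0.0375 and 0.0425 m and contact force between the fingers and block above 1 N and linear speed of block below 0.02 m/s); the arm keeps its last pose, push and grip.
It fails at once if the small block is tipped by more than 0.4 rad, spilling the tubes (angle between block_mid's own z axis and vertical above 0.4 rad).
It fails at once if the block is forced against a stop with more than 60 N (contact force between block and far_stop above 60 N or contact force between block and left_stop above 60 N).
It fails at once if a bystander is moved by more than 15 mm (distance of any of big_block_mid, plate, tip_box from where it was at the start of the episode above 0.015 m).
It also fails if it takes over 48 s, if anything falls off the work surface, if the arm or the gripper's body presses on something with over 40 N, if the wrist force passes 120 N, or if a joint passes its speed limit or range.

### The arm

A 6-joint arm with a two-finger parallel gripper is mounted at the origin on the work surface. World frame = base frame: x ahead of the robot, y to its left, z up, the work surface at z = 0. Lengths are in mm, angles in rad, forces in N, time in s.
With the tool pointing down it reaches from about 275 to 1000 mm from the base axis. Payload 8.4 kg.
Tool frame: the origin (TCP) lies midway between the tips of the shut fingers; the grasp point (between the pads) lies 19 mm behind it; z points along the fingers, y is the line along which they close (so a half turn about z gives the same grasp; the last joint's range is limited). The gripper opens to 85 mm and grips with 20 to 120 N. Pads are 22 mm wide; open, the fingers measure 114 mm over their backs; the gripper's body (76 mm by 85 mm) begins 54 mm behind the grasp point. The pads swing forward as they close: fully open they stand 13 mm farther back than shut.
Start: joints at [1.284, 0.353, 1.633, -0, 1.155, -0.002], TCP at [175.602, 599.827, 231.281] pointing down, gripper open.
Joint ranges: [-2.63, 2.63], [-0.92, 2.1], [0.06, 2.66], [-1.3, 4.44], [0, 2.69], [-3.02, 3.02]. Speed limits (rad/s): [2.22, 2.22, 2.79, 3.14, 3.14, 3.14].

### API

Orientations are given as [roll, pitch, yaw] about the fixed x, y, z axes, in that order (R = Rz(yaw) Ry(pitch) Rx(roll)).
In Python, from rig import r gives the robot as it stands.
- The arm moves only by the shell command python3 -m inch 'ROWS' [OPENING] [FORCE]. ROWS is JSON, a list that holds one entry, the list of rows, each a list of 6 numbers: the shift along the tool's x, y, z scaled (see below), then the turn, a rotation vector about the tool's x, y, z scaled (see below). In form: [[[tx, ty, tz, wx, wy, wz], ...]]. A call has 1 to 8 rows; each row is the pose to reach, as a shift and turn from the pose commanded when the call began, along the tool's axes at that moment, turning the shorter way round; what a row does not reach only later rows make up. The controller multiplies each number of a shift by 20 cm and each number of a turn by pi rad. A row lasts 1/12 s, in which the tool goes at most 41.7 mm and 7.16 degrees, less where a joint would pass 70% of its speed; a pose out of reach is approached as far as the arm can. A call with a number of a shift or a turn outside -1 to 1 is refused whole. A call with a gripper value outside its range is refused whole. OPENING is the gripper's target within -1 to 1 (fully open at 1, half-way at 0, shut at -1), set as the call begins (- or left out, the last holds). The fingers move at their own pace and stop on an object; FORCE is the grip in N (left out, the last holds). Time passes only in rows, so rows that repeat a pose let the fingers close. It gives the time, the measured TCP pose, the force, the opening and the grip force at its end, in the units of the state.
- r.sense(): the state, without advancing time (a new reading comes with each control period).
- r.grab_frame(name): name is "scene" or "top" or "wrist"; returns the picture (480x640x3 uint8, red, green, blue); there is no depth.
- r.camera_info(name): a dict with "K" (3x3 intrinsics, pixels), "rvec" (rotation vector, rad) and "tvec" (3), from world to camera coordinates, as OpenCV has them; the wrist camera has in their place "mount" (4x4, takes a point from camera to tool coordinates, whose origin is the TCP and whose axes are the flange's). Camera axes: x right, y down, z forward; pixel columns grow to the right and rows downward; lengths in mm; the calibration is good to about 2 mm. A picture is of the moment at which its call begins: read the wrist's pose just before it. camera_info takes no time and is no camera call.
- r.sign_off(): hands the job in; it is judged then, once.
The state is a dict: "clock": time; "qpos": joint angles; "qvel": joint speeds; "joint_efforts": joint torques, N m; "eef_pos": TCP position; "tcp_rot": TCP orientation; "contact_force": force on the tool from outside, world axes, zero at the start; "wrist_torque": the same for the moment, N m; "opening": opening from 0.0 (shut) to 1.0 (fully open); "grasp_force": force on a finger pad.
Only numpy, scipy, OpenCV 4.12 (cv2) and the standard library are available. Lean on these libraries where they do the work, as an engineer would, in place of code of your own. Each camera call takes 0.05 s, during which the arm holds its last target. There are 200 camera calls.

## Working session

There is one attempt and no reset: what is moved stays moved. The work goes in short steps, Python scripts to look and compute and a shell command to move; the robot and the scene stay as the last step left them, time stands still between calls to the robot, and variables do not carry over. Pictures are saved under pics/ and viewed, at most 10 in all, crops included, and the job is handed in when it is done.

```bash
mkdir -p pics; ls; python3 - <<'E'
from rig import r
import cv2,numpy as np
for n in("top","scene"):
    cv2.imwrite(f"pics/{n}0.png",r.grab_frame(n)[:,:,::-1])
    c=r.camera_info(n);print(n,c)
print(r.camera_info("wrist"));print(r.sense())
E
```

```text
pics
top {'K': array([[483.13973544,   0.        , 321.29879029],
       [  0.        , 483.13973544, 241.61909095],
       [  0.        ,   0.        ,   1.        ]]), 'rvec': array([ 2.15258883, -2.17035827,  0.0810772 ]), 'tvec': array([-28.06758895, 614.79162013, 992.22017845])}
scene {'K': array([[524.66844748,   0.        , 325.23329496],
       [  0.        , 524.66844748, 236.32972185],
       [  0.        ,   0.        ,   1.        ]]), 'rvec': array([ 1.8703323 ,  1.56258752, -0.67962958]), 'tvec': array([ -58.65151792, -365.67933503, 1386.60746691])}
{'K': array([[355.68921446,   0.        , 317.9672911 ],
       [  0.        , 355.68921446, 236.05279877],
       [  0.        ,   0.        ,   1.        ]]), 'mount': array([[ 1.74075869e-04, -9.51594294e-01, -3.07356910e-01,
         7.89815561e+01],
       [ 9.99999953e-01,  8.77720566e-05,  2.94616682e-04,
         2.22291630e-01],
       [-2.53378205e-04, -3.07356947e-01,  9.51594264e-01,
        -1.42636878e+02],
       [ 0.00000000e+00,  0.00000000e+00,  0.00000000e+00,
         1.00000000e+00]])}
{'clock': 0.1, 'qpos': array([ 1.28361279e+00,  3.53598755e-01,  1.63407787e+00,  1.88643361e-05,
        1.15520694e+00, -2.37600505e-03]), 'qvel': array([-0.00096855, -0.00330164, -0.0024449 , -0.00145622, -0.00028946,
       -0.00015482]), 'joint_efforts': array([ 1.02550664e-03, -6.06359410e+01, -3.42817497e+01,  1.02552156e-04,
        4.02367717e-03, -5.45880960e-05]), 'eef_pos': array([175.46273032, 599.40444445, 230.61660105]), 'tcp_rot': array([-3.14030178e+00, -2.03159033e-05,  2.85677748e+00]), 'contact_force': array([ 0.35263632,  0.14151538, -1.11323238]), 'wrist_torque': array([-0.04208783,  0.00245323, -0.04620306]), 'grasp_force': 0.0, 'opening': 0.9990843263766931}
```

View pics/top0.png

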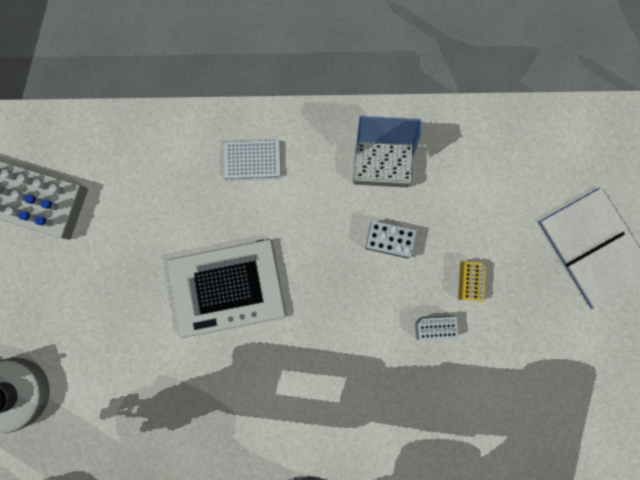

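View pics/scene0.png

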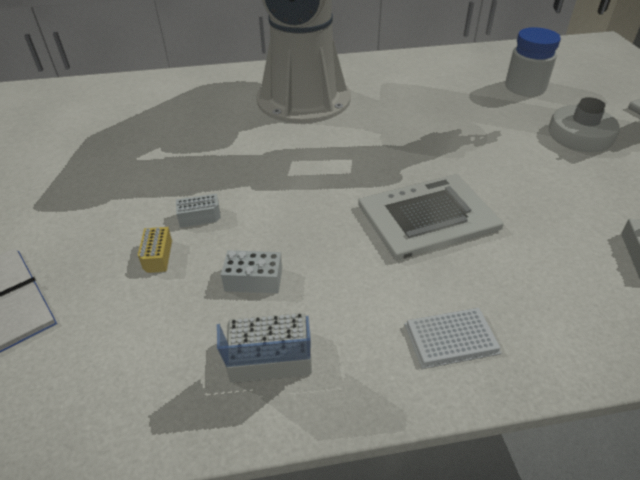

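Candidates (top view): the grey small block at (438,327), the yellow look-alike at (473,281) and the big block with wide wells at (392,238). By the description it is the grey one at (438,327). The guide is at (228,287), with its stops near the window's upper and left sides. I'll check the choice in one close crop.

```bash
cat > h.py <<'E'
import numpy as np,cv2
from rig import r
from scipy.spatial.transform import Rotation as Ro
def cast(n,uv,z,s=None):
    c=r.camera_info(n);K=c["K"];uv=np.atleast_2d(np.array(uv,float))
    d=np.c_[uv,np.ones(len(uv))]@np.linalg.inv(K).T
    if n=="wrist":
        T=Ro.from_euler("xyz",s["tcp_rot"]).as_matrix();M=c["mount"]
        d=d@(T@M[:3,:3]).T;o=T@M[:3,3]+s["eef_pos"]
    else:
        R=cv2.Rodrigues(c["rvec"])[0];d=d@R;o=-R.T@c["tvec"]
    return o+d*((z-o[2])/d[:,2])[:,None]
E
python3 - <<'E'
from h import *
im=cv2.imread("pics/top0.png")
a=cv2.resize(im[305:350,405:470],(520,360),interpolation=cv2.INTER_CUBIC)
b=cv2.resize(im[230:345,155:300],(435,345),interpolation=cv2.INTER_CUBIC)
o=np.zeros((360,800,3),np.uint8);o[:,:400]=cv2.resize(im[305:350,410:460],(400,360),interpolation=cv2.INTER_CUBIC)
o[:317,400:]=cv2.resize(b,(400,317));cv2.imwrite("pics/c1.png",o)
print(cast("top",[(416,317),(457,317),(459,337),(418,340)],36).round(),cast("top",[(165,258),(272,239),(286,317),(180,336)],22).round())
E
```

```text
[[ 456. -227.   36.]
 [ 456. -311.   36.]
 [ 415. -314.   36.]
 [ 409. -230.   36.]] [[583. 302.  22.]
 [622.  72.  22.]
 [457.  42.  22.]
 [419. 266.  22.]]
```

View pics/c1.png

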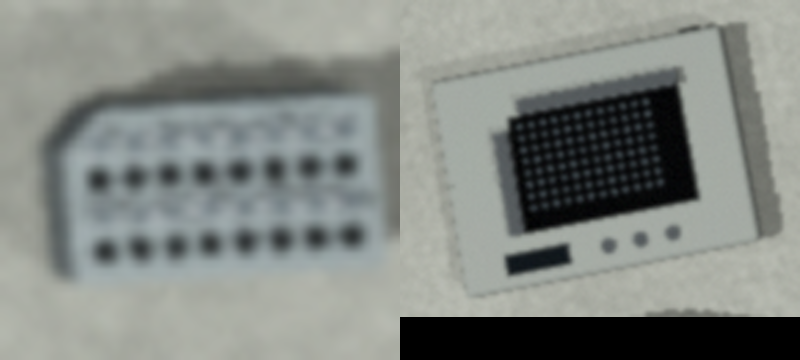

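The crop confirms the grey block: its cut corner is at the upper left (world +x +y), with open strips in rows 1 and 3. It stands near (434,-270) with yaw about 0. The guide is near (520,170) with yaw about 0.17, its long stop along the upper side and short stop on the left. I'll fly over the guide first for a closer look.

```bash
python3 -m inch '[[[-0.3,-0.2,0,0,0,0.08],[-1,-0.65,0,0,0,0.25],[-1,-0.65,0,0,0,0.25],[-1,-0.65,0,0,0,0.25],[-1,-0.65,0,0,0,0.25],[-1,-0.65,0,0,0,0.25],[-1,-0.65,0,0,0,0.25],[-1,-0.65,0,0,0,0.25]]]' 1 40
```

```text
clock: 0.77
eef_pos: [332.0, 417.4, 231.1]
tcp_rot: [-3.141, 0.0, 2.067]
contact_force: [-0.2, 0.3, 0.1]
opening: 1.003
grasp_force: 0.0
```

```bash
python3 -m inch '[[[-1,0.3,0,0,0,0.105],[-1,0.3,0,0,0,0.105],[-1,0.3,0,0,0,0.105],[-1,0.3,0,0,0,0.105],[-1,0.3,0,0,0,0.105],[-1,0.3,0,0,0,0.105],[-1,0.3,0,0,0,0.105],[-1,0.3,0,0,0,0.105]]]'
python3 - <<'E'
from h import *
s=r.sense();im=r.grab_frame("wrist");cv2.imwrite("pics/w1.png",im[:,:,::-1])
import json;json.dump({k:list(map(float,s[k])) for k in("eef_pos","tcp_rot")},open("w1.json","w"))
E
```

```text
clock: 1.43
eef_pos: [479.1, 272.8, 230.9]
tcp_rot: [-3.141, -0.0, 1.742]
contact_force: [0.3, -0.0, 0.7]
opening: 1.003
grasp_force: 0.0
```

View pics/w1.png

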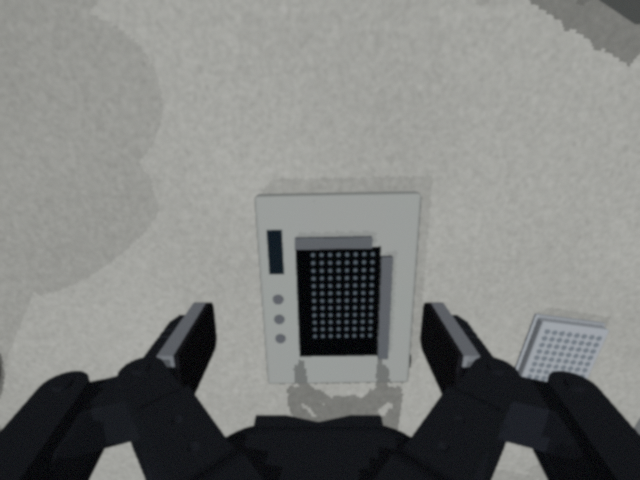

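The guide fills (256..420, 192..383). The window is at (297..380, 248..356), with the short stop above it, the long stop on its right and the corner near (380,248). Now I'll fit the window edges.

```bash
python3 - <<'E'
from h import *
import json
s=json.load(open("w1.json"));g=cv2.cvtColor(cv2.imread("pics/w1.png"),6)[...].astype(float)
b=cv2.GaussianBlur(g,(3,3),0)
def edge_cols(rows,c0,c1,sgn):   # strongest step along columns
    out=[]
    for v in rows:
        d=sgn*np.gradient(b[v,c0:c1]);k=int(d.argmax());k=min(max(k,1),len(d)-2)
        den=d[k-1]-2*d[k]+d[k+1];out.append((c0+k+.5*(d[k-1]-d[k+1])/(den or 1),v))
    return np.array(out)
def edge_rows(cols,r0,r1,sgn):
    global b;b=b.T;o=edge_cols(cols,r0,r1,sgn)[:,::-1];b=b.T;return o
def line(p,z):
    P=cast("wrist",p,z,s)[:,:2].astype(np.float32);vx,vy,x,y=cv2.fitLine(P,cv2.DIST_HUBER,0,.01,.01).ravel()
    d=(P-[x,y])@[-vy,vx];print("dir",vx.round(4),vy.round(4),"rms",d.std().round(2));return np.array([x,y]),np.array([vx,vy])
def X(a,c):
    t=np.linalg.solve(np.c_[a[1],-c[1]],c[0]-a[0]);return a[0]+t[0]*a[1]
R=line(edge_cols(range(260,350),370,387,1),22)
T=line(edge_rows(range(302,368),242,254,-1),29)
L=line(edge_cols(range(260,350),290,305,-1),22);B=line(edge_rows(range(305,375),348,362,1),22)
oR=line(edge_cols(range(210,370,3),405,425,-1),22);oT=line(edge_rows(range(265,410,3),185,200,1),22);oL=line(edge_cols(range(210,370,3),250,275,1),22);oB=line(edge_rows(range(272,405,3),375,392,-1),22)
for n,q in(("corner",X(R,T)),("TL",X(L,T)),("BR",X(R,B)),("oTR",X(oR,oT)),("oTL",X(oL,oT)),("oBR",X(oR,oB)),("oBL",X(oL,oB))):print(n,q.round(1))
C=np.mean([X(oR,oT),X(oL,oT),X(oR,oB),X(oL,oB)],0);print("centre",C)
for yw in(.165,.17,.175):
    print(yw,C+np.array([[np.cos(yw),-np.sin(yw)],[np.sin(yw),np.cos(yw)]])@[45,60])
E
```

```text
dir 0.1889 -0.982 rms 0.22
dir 0.9813 0.1926 rms 0.2
dir 0.1888 -0.982 rms 0.09
dir 0.9826 0.1859 rms 0.13
dir 0.2959 -0.9552 rms 5.53
dir 0.9819 0.1892 rms 0.05
dir 0.1897 -0.9818 rms 0.23
dir 0.9917 0.1286 rms 6.09
corner [551.2 239.5]
TL [463.6 222.3]
BR [576.6 107.7]
oTR [571.2 299.1]
oTL [416.5 269.3]
oBR [641.1  73.3]
oBL [459.   49.7]
centre [521.9486  172.85913]
0.165 [556.48229453 239.43558707]
0.17 [556.14898197 239.60742258]
0.175 [555.81481439 239.77758939]
```

Corner at (551,239.5), guide yaw 0.190. The measured window is 89.3 × 134.2 mm against the given 90 × 135, so the fit is good. Now on to the block.

```bash
python3 -m inch '[[[-0.2,-0.034,0,0,0,0.03],[-1,-0.17,0,0,0,0.055],[-1,-0.17,0,0,0,0.055],[-1,-0.17,0,0,0,0.055],[-1,-0.17,0,0,0,0.055],[-1,-0.17,0,0,0,0.055]]]'
python3 -m inch '[[[-1,0,0,0,0,0],[-1,0,0,0,0,0],[-1,0,0,0,0,0],[-1,0,0,0,0,0],[-1,0,0,0,0,0]]]'
python3 -m inch '[[[-0.6,-0.22,0.4,0,0,0],[-0.6,-0.22,0.4,0,0,0],[-0.6,-0.22,0.4,0,0,0],[-0.6,-0.22,0.4,0,0,0],[-0.6,-0.22,0.4,0,0,0],[-0.6,-0.22,0.4,0,0,0]]]'
python3 - <<'E'
from h import *
s=r.sense();im=r.grab_frame("wrist");cv2.imwrite("pics/w2.png",im[:,:,::-1])
import json;json.dump({k:list(map(float,s[k])) for k in("eef_pos","tcp_rot")},open("w2.json","w"))
E
```

```text
clock: 1.98
eef_pos: [479.0, 65.9, 231.3]
tcp_rot: [-3.141, 0.002, 1.569]
contact_force: [-0.4, 0.0, 0.5]
opening: 0.996
grasp_force: 0.0
clock: 2.4
eef_pos: [479.7, -131.2, 231.5]
tcp_rot: [3.141, 0.0, 1.572]
contact_force: [0.3, 0.8, 0.5]
opening: 1.001
grasp_force: 0.0
clock: 2.9
eef_pos: [435.2, -249.6, 150.5]
tcp_rot: [-3.14, -0.001, 1.569]
contact_force: [0.4, -0.6, -0.0]
opening: 0.999
grasp_force: 0.0
```

View pics/w2.png

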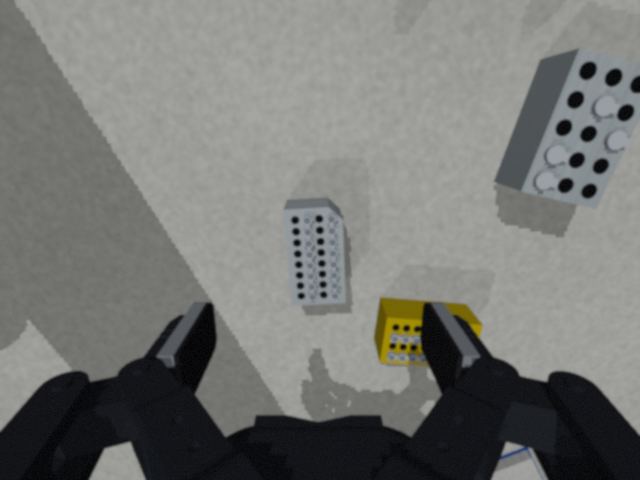

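The grey block's top spans (286..347, 207..304), with the cut at the upper right (335,210). The yellow look-alike is to the right at (378..480, 298..365). Now I'll measure the block's pose from its dark wells and check it against its edges.

```bash
python3 - <<'E'
from h import *
import json
s=json.load(open("w2.json"));im=cv2.imread("pics/w2.png");g=cv2.cvtColor(im,6)
x0,y0=284,205;roi=cv2.resize(g[y0:308,x0:352],None,fx=4,fy=4,interpolation=cv2.INTER_CUBIC)
m=(roi<70).astype(np.uint8);n,l,st,c=cv2.connectedComponentsWithStats(m)
k=[i for i in range(1,n) if 25<st[i,4]<1500]
uv=(c[k]+.5)/4-.5+[x0,y0];P=cast("wrist",uv,36,s)[:,:2]
print(len(k),np.c_[uv,P,st[k,4]].round(1))
print("corners z36",cast("wrist",[(286.5,209),(293,304),(347,302)],36,s).round(1))
print("yellow z36",cast("wrist",[(378,300),(380,365)],36,s).round(1),"z0",cast("wrist",[(378,330)],0,s).round(1))
E
```

```text
16 [[ 318.6  218.4  435.5 -239.5  507. ]
 [ 294.7  219.7  417.6 -240.6  504. ]
 [ 319.4  229.9  436.  -248.5  489. ]
 [ 295.7  231.2  418.1 -249.5  476. ]
 [ 320.   241.1  436.5 -257.5  467. ]
 [ 296.6  242.4  418.6 -258.5  468. ]
 [ 320.7  252.2  437.1 -266.5  446. ]
 [ 297.4  253.5  419.  -267.5  438. ]
 [ 321.4  263.   437.6 -275.5  434. ]
 [ 298.3  264.3  419.6 -276.5  421. ]
 [ 322.   273.6  438.1 -284.5  416. ]
 [ 299.1  274.8  420.1 -285.5  419. ]
 [ 322.6  284.   438.5 -293.5  415. ]
 [ 299.9  285.2  420.5 -294.5  408. ]
 [ 323.1  294.3  439.  -302.5  392. ]
 [ 300.8  295.4  421.1 -303.5  377. ]]
corners z36 [[ 411.7 -232.3   36. ]
 [ 414.6 -311.2   36. ]
 [ 458.3 -309.4   36. ]]
yellow z36 [[ 483.3 -307.6   36. ]
 [ 488.1 -370.    36. ]] z0 [[ 491.5 -358.5    0. ]]
```

Pitch comes out at 9.0 mm and the width at 43.7 mm, both right. The block is at (434.5,-271.5) with yaw 0.055. Descending to grip it.

```bash
python3 -m inch '[[[-0.107,0,0.1,0,0,-0.0175],[-0.107,0,0.3,0,0,-0.0175],[-0.107,0,0.5,0,0,-0.0175],[-0.107,0,0.65,0,0,-0.0175],[-0.107,0,0.725,0,0,-0.0175],[-0.107,0,0.725,0,0,-0.0175],[-0.107,0,0.725,0,0,-0.0175]]]'
python3 -m inch '[[[0,0,0,0,0,0],[0,0,0,0,0,0],[0,0,0,0,0,0],[0,0,0,0,0,0],[0,0,0,0,0,0],[0,0,0,0,0,0],[0,0,0,0,0,0],[0,0,0,0,0,0]]]' -1 60
python3 -c "
from h import *
cv2.imwrite('pics/w3.png',r.grab_frame('wrist')[:,:,::-1])"
```

```text
clock: 3.53
eef_pos: [436.4, -270.6, 6.6]
tcp_rot: [-3.141, -0.0, 1.626]
contact_force: [-0.9, -0.3, 1.1]
opening: 1.001
grasp_force: 0.0
clock: 4.2
eef_pos: [436.2, -272.3, 7.8]
tcp_rot: [3.14, 0.001, 1.624]
contact_force: [-0.5, 2.6, 10.8]
opening: 0.508
grasp_force: 60.6
```

View pics/w3.png

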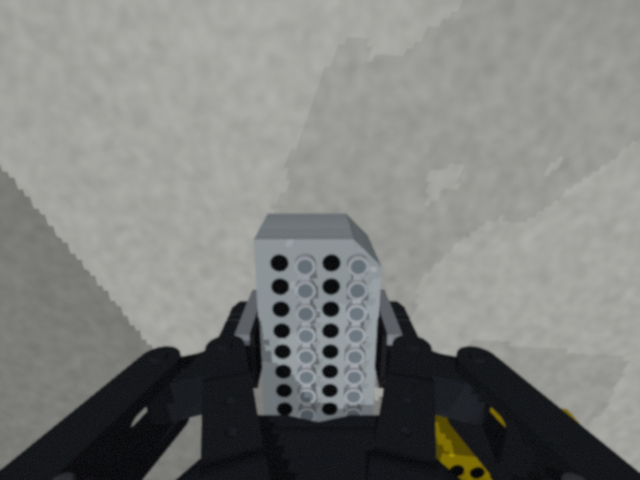

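Gripped: pad force 60 N, opening 0.51 (about 43 mm), block square and centred in the fingers. Lift and carry.

```bash
python3 -m inch '[[[0,0,-0.05,0,0,0],[0,0,-0.15,0,0,0],[0,0,-0.25,0,0,0],[0,0,-0.35,0,0,0],[0,0,-0.35,0,0,0],[0,0,-0.35,0,0,0]]]'
python3 -m inch '[[[0.05,0.015,0,0,0,0],[0.2,0.05,0,0,0,-0.01],[0.35,0.09,0,0,0,-0.02],[0.5,0.13,0,0,0,-0.03],[0.65,0.17,0,0,0,-0.043],[0.75,0.195,0,0,0,-0.043],[0.75,0.195,0,0,0,-0.043]]]'
```

```text
clock: 4.75
eef_pos: [436.1, -272.5, 77.6]
tcp_rot: [3.139, 0.002, 1.623]
contact_force: [-0.1, 0.5, -2.8]
opening: 0.502
grasp_force: 62.5
clock: 5.33
eef_pos: [465.6, -116.2, 75.0]
tcp_rot: [-3.139, -0.002, 1.761]
contact_force: [-0.4, -1.0, -2.3]
opening: 0.504
grasp_force: 62.3
```

```bash
python3 -m inch '[[[0.05,0.02,0,0,0,0],[0.2,0.09,0,0,0,0],[0.35,0.15,0,0,0,0],[0.5,0.21,0,0,0,0],[0.65,0.28,0,0,0,0],[0.7,0.3,0,0,0,0],[0.7,0.3,0,0,0,0]]]'
python3 -m inch '[[[0.1,0.04,0,0,0,0],[0.25,0.1,0,0,0,0],[0.4,0.16,0,0,0,0],[0.55,0.22,0,0,0,0],[0.65,0.26,0,0,0,0],[0.705,0.285,0,0,0,0],[0.705,0.285,0,0,0,0],[0.705,0.285,0,0,0,0],[0.705,0.285,0,0,0,0]]]' || true
python3 -c "
from rig import r
print(r.sense()['eef_pos'])"
```

```text
clock: 5.92
eef_pos: [499.4, 30.8, 75.7]
tcp_rot: [-3.141, -0.0, 1.761]
contact_force: [0.7, -0.5, -2.7]
opening: 0.502
grasp_force: 62.2
[499.3530143   30.75905664  75.73211438]invalid input
```

```bash
python3 -m inch '[[[0.1,0.04,0,0,0,0],[0.25,0.1,0,0,0,0],[0.4,0.16,0,0,0,0],[0.55,0.22,0,0,0,0],[0.65,0.26,0,0,0,0],[0.715,0.28,0,0,0,0],[0.715,0.28,0,0,0,0],[0.715,0.28,0,0,0,0]]]' 
python3 -c "
from h import *
s=r.sense();print(s['eef_pos'],s['tcp_rot'])
cv2.imwrite('pics/w4.png',r.grab_frame('wrist')[:,:,::-1])"
```

```text
clock: 6.58
eef_pos: [526.8, 178.7, 75.7]
tcp_rot: [-3.14, 0.001, 1.759]
contact_force: [-0.3, -0.3, -2.6]
opening: 0.507
grasp_force: 62.2
[526.83268816 178.68895277  75.71807984] [-3.14004980e+00  6.11010676e-04  1.75932717e+00]
```

View pics/w4.png

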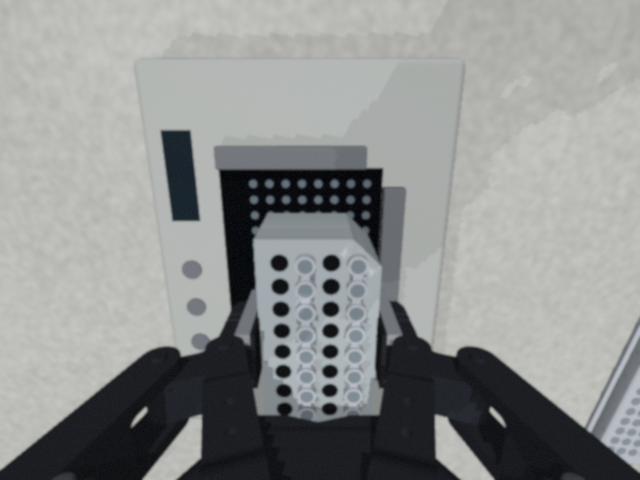

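The block hangs square over the window, clear of both stops by about 13 mm (x) and 15 mm (y). The stop corner is at about (382,168). Lowering gently.

```bash
python3 -m inch '[[[0,0,0.05,0,0,0],[0,0,0.12,0,0,0],[0,0,0.18,0,0,0],[0,0,0.21,0,0,0],[0,0,0.21,0,0,0],[0,0,0.21,0,0,0]]]'
python3 -m inch '[[[0,0,0.005,0,0,0],[0,0,0.01,0,0,0],[0,0,0.015,0,0,0],[0,0,0.015,0,0,0],[0,0,0.015,0,0,0]]]'
```

```text
clock: 7.13
eef_pos: [527.2, 179.0, 33.7]
tcp_rot: [-3.14, 0.0, 1.758]
contact_force: [-0.2, -0.4, -2.7]
opening: 0.503
grasp_force: 62.3
clock: 7.55
eef_pos: [527.6, 179.7, 31.5]
tcp_rot: [3.141, -0.0, 1.759]
contact_force: [-0.0, 0.6, -3.2]
opening: 0.507
grasp_force: 62.3
```

```bash
python3 -m inch '[[[0,0,0.005,0,0,0],[0,0,0.005,0,0,0],[0,0,0.005,0,0,0]]]'
python3 -m inch '[[[0,0,0.005,0,0,0],[0,0,0.005,0,0,0],[0,0,0.005,0,0,0]]]'
python3 -m inch '[[[0,0,0.003,0,0,0],[0,0,0.003,0,0,0],[0,0,0.003,0,0,0]]]'
```

```text
clock: 7.8
eef_pos: [527.5, 179.6, 30.3]
tcp_rot: [-3.142, 0.0, 1.759]
contact_force: [-0.2, -0.4, -3.0]
opening: 0.508
grasp_force: 62.3
clock: 8.05
eef_pos: [527.6, 179.6, 29.8]
tcp_rot: [3.141, -0.0, 1.759]
contact_force: [-2.8, -0.1, 5.4]
opening: 0.507
grasp_force: 63.0
clock: 8.3
eef_pos: [527.6, 179.7, 29.8]
tcp_rot: [3.141, -0.0, 1.759]
contact_force: [-4.0, -0.6, 13.8]
opening: 0.506
grasp_force: 64.2
```

Touchdown at z = 29.8. I'll ease off the down-force and slide along both axes.

```bash
python3 -m inch '[[[0,0,-0.003,0,0,0],[0.02,0.02,-0.003,0,0,0],[0.035,0.035,-0.003,0,0,0],[0.05,0.05,-0.003,0,0,0],[0.05,0.05,-0.003,0,0,0],[0.05,0.05,-0.003,0,0,0]]]'
python3 -m inch '[[[0,0.005,0,0,0,0],[0,0.01,0,0,0,0],[0,0.01,0,0,0,0],[0,0.01,0,0,0,0]]]'
```

```text
clock: 8.8
eef_pos: [536.3, 191.7, 29.8]
tcp_rot: [3.14, -0.0, 1.759]
contact_force: [-0.9, 1.1, 4.7]
opening: 0.504
grasp_force: 63.2
clock: 9.13
eef_pos: [536.8, 191.8, 29.8]
tcp_rot: [-3.14, -0.0, 1.759]
contact_force: [-6.3, 0.1, 11.6]
opening: 0.501
grasp_force: 64.0
```

The x stop is in contact. Now y.

```bash
python3 -m inch '[[[0.008,0,-0.002,0,0,0],[0.015,0,-0.002,0,0,0],[0.015,0,-0.002,0,0,0],[0.015,0,-0.002,0,0,0]]]'
python3 -m inch '[[[0.005,0,0,0,0,0],[0.005,0,0,0,0,0],[0.005,0,0,0,0,0]]]'
python3 -m inch '[[[0.005,0,0,0,0,0],[0.005,0,0,0,0,0],[0.005,0,0,0,0,0]]]'
```

```text
clock: 9.47
eef_pos: [537.1, 194.7, 29.8]
tcp_rot: [3.141, -0.0, 1.759]
contact_force: [-1.0, -2.1, 5.2]
opening: 0.505
grasp_force: 63.2
clock: 9.72
eef_pos: [537.1, 194.7, 29.8]
tcp_rot: [3.141, 0.001, 1.759]
contact_force: [1.5, -7.0, 4.4]
opening: 0.505
grasp_force: 63.2
clock: 9.97
eef_pos: [537.1, 194.8, 29.8]
tcp_rot: [3.141, 0.002, 1.76]
contact_force: [2.6, -13.6, 6.1]
opening: 0.504
grasp_force: 63.2
```

```bash
python3 -m inch '[[[0,0.005,-0.001,0,0,0],[0,0.005,-0.001,0,0,0],[0,0.005,-0.001,0,0,0]]]'
python3 -m inch '[[[0,0.005,0,0,0,0],[0,0.005,0,0,0,0],[0,0.005,0,0,0,0]]]'
python3 -c "
from h import *
s=r.sense();print(s)
cv2.imwrite('pics/w5.png',r.grab_frame('wrist')[:,:,::-1])"
```

```text
clock: 10.22
eef_pos: [537.1, 194.8, 29.9]
tcp_rot: [-3.14, 0.002, 1.76]
contact_force: [-0.8, -12.6, 7.5]
opening: 0.504
grasp_force: 63.6
clock: 10.47
eef_pos: [537.2, 194.8, 29.9]
tcp_rot: [-3.138, 0.003, 1.76]
contact_force: [-4.5, -13.3, 11.0]
opening: 0.507
grasp_force: 64.1
{'clock': 10.4667, 'qpos': array([ 0.34647582,  0.5361237 ,  1.88410273, -0.00304165,  0.72509515,
        0.15970018]), 'qvel': array([ 0.00286204,  0.00078593,  0.00164549, -0.00310899, -0.0031175 ,
       -0.00051389]), 'joint_efforts': array([  6.17811128, -56.80132627, -25.55195868,   2.56865926,
        -2.64099911,   0.19478269]), 'eef_pos': array([537.19450165, 194.80840701,  29.88992426]), 'tcp_rot': array([-3.13822834e+00,  2.57652466e-03,  1.75985655e+00]), 'contact_force': array([ -4.4551797 , -13.3232472 ,  10.99371402]), 'wrist_torque': array([-2.0866996 ,  0.56694624,  0.19894825]), 'grasp_force': 64.06660437583923, 'opening': 0.5070974993871329}
```

View pics/w5.png

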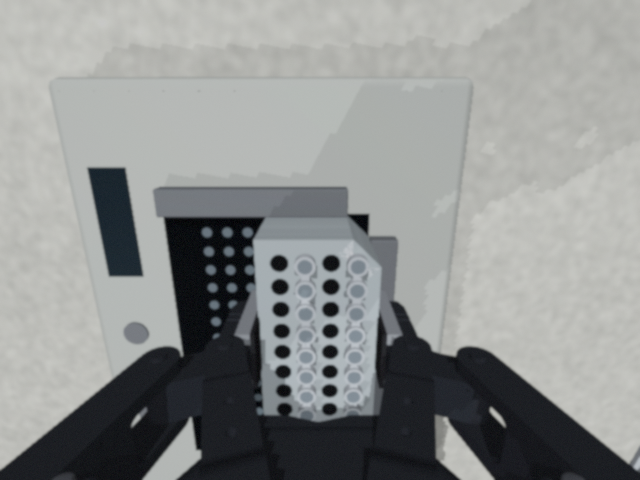

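The block's +y face bears on the short stop, and its +x side is at the long stop. The x reaction (about 7 N) could be partly friction, so I'll lighten the downward load and push x a bit more to make sure.

```bash
python3 -m inch '[[[0,0.005,-0.003,0,0,0],[0,0.005,-0.003,0,0,0],[0,0.005,-0.003,0,0,0]]]'
python3 -m inch '[[[0,0.005,-0.001,0,0,0],[0,0.005,-0.001,0,0,0],[0,0.005,-0.001,0,0,0],[0,0.005,-0.001,0,0,0]]]'
```

```text
clock: 10.77
eef_pos: [537.3, 194.8, 29.9]
tcp_rot: [-3.136, 0.003, 1.76]
contact_force: [-5.8, -12.9, 8.4]
opening: 0.506
grasp_force: 63.6
clock: 11.1
eef_pos: [537.5, 194.9, 30.0]
tcp_rot: [-3.135, 0.003, 1.76]
contact_force: [-7.1, -13.0, 9.1]
opening: 0.504
grasp_force: 63.9
```

```bash
python3 -m inch '[[[-0.006,0,-0.003,0,0,0],[-0.006,0,-0.003,0,0,0],[-0.006,0,-0.003,0,0,0],[-0.006,0,-0.003,0,0,0]]]'
python3 -m inch '[[[0,0.005,-0.002,0,0,0],[0,0.005,-0.002,0,0,0],[0,0.005,-0.002,0,0,0],[0,0.005,-0.002,0,0,0]]]'
```

```text
clock: 11.43
eef_pos: [537.5, 194.8, 30.0]
tcp_rot: [-3.135, 0.001, 1.759]
contact_force: [-6.6, -4.9, 1.0]
opening: 0.505
grasp_force: 62.9
clock: 11.77
eef_pos: [537.6, 194.8, 30.0]
tcp_rot: [-3.133, 0.001, 1.759]
contact_force: [-9.3, -5.1, 0.6]
opening: 0.502
grasp_force: 62.9
```

With only about 4 N on the floor, the x push is 10 N, so the far stop really bears. Restoring the y push.

```bash
python3 -m inch '[[[0.003,0,0,0,0,0],[0.005,0,0,0,0,0],[0.005,0,0,0,0,0],[0.005,0,0,0,0,0]]]'
python3 -m inch '[[[0,0,0,0,0,0],[0,0,0,0,0,0],[0,0,0,0,0,0],[0,0,0,0,0,0],[0,0,0,0,0,0],[0,0,0,0,0,0]]]'
```

```text
clock: 12.1
eef_pos: [537.5, 194.8, 30.1]
tcp_rot: [-3.133, 0.003, 1.759]
contact_force: [-6.9, -10.7, 0.7]
opening: 0.501
grasp_force: 62.9
clock: 12.6
eef_pos: [537.6, 194.8, 30.1]
tcp_rot: [-3.133, 0.003, 1.759]
contact_force: [-6.8, -10.3, 1.6]
opening: 0.504
grasp_force: 62.9
```

Both pushes are steady at about 8.7 N, with tilt under 0.01 rad. Handing in.

```bash
python3 -c "
from rig import r
print(r.sign_off())"
```

```text
the job is handed in; nothing more can be done
None
```

The small block is on the window with its cut corner in the corner between the stops; the gripper is holding it against both with about 9 N each by wrist force, and I handed the job in at 12.6 s (no verdict came back).

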